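Fetch the cork flask ring from the back of a crowded drying hook

ROBOT

A 6-joint arm with a two-finger parallel gripper is mounted at the origin on the work surface. World frame = base frame: x ahead of the robot, y to its left, z up, the work surface at z = 0. Lengths are in m, angles in rad, forces in N, time in s.
With the tool pointing down it reaches from about 0.375 to 0.975 m from the base axis. Payload 3.8 kg.
Tool frame: the origin (TCP) lies where the fingers leave the gripper's body, on its centre line; the fingertips stand 73 mm ahead of it and the grasp point (between the pads) lies 54 mm ahead of it; z points along the fingers, y is the line along which they close (so a half turn about z gives the same grasp; the last joint's range is limited). The gripper opens to 85 mm and grips with 20 to 120 N. Pads are 22 mm wide; open, the fingers measure 114 mm over their backs; the gripper's body (76 mm by 85 mm) begins 54 mm behind the grasp point. The pads swing forward as they close: fully open they stand 13 mm farther back than shut.
Start: joints at [-0.037, 0.264, 1.604, -0, 1.274, -0.037], TCP at [0.675, -0, 0.304] pointing down, gripper open.
Joint ranges: [-2.63, 2.63], [-0.94, 2.18], [0.31, 2.57], [-1.31, 4.45], [0, 2.66], [-2.55, 2.55]. Speed limits (rad/s): [2.57, 2.57, 3.14, 3.14, 3.14, 3.14].

INTERFACE

Orientations are given as a rotation vector (axis times angle).
In Python, from workcell import read_state, viewer, bot gives the robot as it stands.
- The arm moves only by the tool jog_arm, never from a script. Its argument "increments" is a list that holds one entry, the list of rows, each a list of 7 numbers: the shift along the tool's x, y, z in units of 30 mm (1.0 is 30 mm), then the turn, a rotation vector about the tool's x, y, z in units of 6 degrees (1.0 is 6 degrees), then the opening, from -1 (shut) to 1 (fully open). A call has exactly 5 rows; each row shifts and turns the commanded pose from where the row before left it, along the tool's axes as they then stand; what a row does not reach is not made up. A row lasts 1/12 s, in which the tool goes at most 41.7 mm and 7.16 degrees, less where a joint would pass 70% of its speed; a pose out of reach is approached as far as the arm can. A call is refused whole if a number of a shift passes 1 or a number of a turn 1, either way. A call with a gripper value outside its range is refused whole. The fingers move at their own pace and stop on an object; "force" is the grip in N (left out, the last holds). Time passes only in rows, so rows that do not move let the fingers close, or fill a call up. It gives the time, the measured TCP pose, the force, the opening and the grip force at its end, in the units of the state.
- read_state(): the state, without advancing time (a new reading comes with each control period).
- viewer.read_camera(name): name is "scene" or "side" or "wrist"; returns (picture, depth): 420x560x3 uint8, blue, green, red; 420x560 float32, m along the optical axis (not along the pixel's ray), 0 where there is no reading.
- viewer.camera_params(name): a dict with "fx", "fy", "cx", "cy" (pixels), "k1" (the pictures are not rectified: a ray, as slopes to the right and down, at radius r is drawn at 1 + k1 r^2 times it, then the intrinsics apply), "R" (3x3) and "t" (3): a world point X has camera coordinates R X + t; the wrist camera has in their place "hand_eye" (4x4, takes a point from camera to tool coordinates, whose origin is the TCP and whose axes are the flange's). Camera axes: x right, y down, z forward; pixel columns grow to the right and rows downward; lengths in m; the calibration is good to about 2 mm. A picture is of the moment at which its call begins: read the wrist's pose just before it. camera_params takes no time and is no camera call.
- bot.finish_job(): hands the job in; it is judged then, once.
The state is a dict: "time": time; "q": joint angles; "joint_vel": joint speeds; "joint_torque": joint torques, N m; "tool_pos": TCP position; "tcp_rot": TCP orientation; "wrist_force": force on the tool from outside, world axes, zero at the start; "torque": the same for the moment, N m; "width": opening from 0.0 (shut) to 1.0 (fully open); "grip_force": force on a finger pad.
Only numpy, scipy, OpenCV 4.12 (cv2) and the standard library are available. Lean on these libraries where they do the work, as an engineer would, in place of code of your own. Each camera call takes 0.05 s, during which the arm holds its last target. There are 200 camera calls.

TASK

I need the cork flask ring from the back of the crowded drying hook, set down in the black bin. First move the blue and white rings in front of it, one at a time, to the other stand's empty hook: push each one gently back along the rod until you feel the sprung orange pad give (the second ring pushes through the first), never ramming the pad to its end, then let go and leave both hanging there close together. Do not force rings against the hooks, drop a ring on the bench, or disturb the beaker, bottle and jar.

Things in the scene. Friction and masses are not known exactly. Their poses are not given: they have to be found in the camera images.
- full_stand: Crowded hook stand, fixed to the bench: base plate 180 x 110 x 10 mm, a 14 mm column, and from the column's top one level hook rod, 10 mm thick, axis at z 200 mm, pointing along the stand's own -x, 150 mm long. Origin on the bench under the column. Its hook carries the three rings. Pushing a ring on either stand with over 25 N is forcing it.
- spare_stand: Spare hook stand, fixed to the bench: base plate 180 x 110 x 10 mm, a 14 mm column, and from the column's top one level hook rod, 10 mm thick, axis at z 200 mm, pointing along the stand's own -x, 150 mm long. Origin on the bench under the column. Its hook is empty but for a black clamp with the orange sprung pad, set at an unknown place along the rod; two rings always fit.
- full_tip (a point): Point on the rod axis (z 200 mm, x = -150 mm in the stand) where full_stand's hook turns up. The rounded tip above it is 10 mm thick and reaches z 215 mm, 10 mm above the rod's upper side: to pass over it a ring must be lifted more than 10 and less than 24 mm from its hanging height. Nothing on the stand is higher. Axes as the stand's.
- spare_tip (a point): Point on the rod axis (z 200 mm, x = -150 mm in the stand) where spare_stand's hook turns up. The rounded tip above it is 10 mm thick and reaches z 215 mm, 10 mm above the rod's upper side: to pass over it a ring must be lifted more than 10 and less than 24 mm from its hanging height. Nothing on the stand is higher. Axes as the stand's.
- pad (a joint): Orange pad, 50 mm disc facing the tip: how far it is pushed in towards the column, m; end stop 0.018. Gives from 2.5 N, plus 0.5 N per mm (8.5 N at 12 mm); springs back (rings drag on the rod: +1 N). A ring is felt home at 4 mm or more for 0.2 s; over 15 mm is ramming. Its rest place is not measured: front face anywhere from x = -81 to -41 mm in the stand.
- cork_ring: Cork-brown flask ring: plain annulus, 66 mm outside diameter, 34 mm hole, 22 mm thick, about 35 to 70 g. Origin at its centre, x axis along its hole (its roll about that axis means nothing). It starts hung on the hook of full_stand, rearmost, nearest the column. Hanging, its centre is 12 mm below the hook rod's axis.
- blue_ring: Blue flask ring: plain annulus, 66 mm outside diameter, 34 mm hole, 22 mm thick, about 55 to 110 g. Origin at its centre, x axis along its hole (its roll about that axis means nothing). It starts hung on the hook of full_stand, in front of the cork ring, either middle or front place. Hanging, its centre is 12 mm below the hook rod's axis.
- white_ring: White flask ring: plain annulus, 66 mm outside diameter, 34 mm hole, 22 mm thick, about 55 to 110 g. Origin at its centre, x axis along its hole (its roll about that axis means nothing). It starts hung on the hook of full_stand, in front of the cork ring, either middle or front place. Hanging, its centre is 12 mm below the hook rod's axis.
- bin: Open black bin, fixed: outside 120 (x) x 180 (y) x 45 mm high, walls 4 mm, floor 4 mm thick. Origin at the centre of its underside.
- beaker: Glass beaker, bystander, 60 mm diameter, 75 mm high, origin at the centre of its underside.
- bottle: Amber bottle, bystander, 52 mm diameter, 120 mm high, origin at the centre of its underside.
- jar: White jar with red lid, bystander, 68 mm diameter, 80 mm high, origin at the centre of its underside.
There are look-alikes about, which are no part of the job. Of the things shaped like the white_ring, the white one is meant. Of the things that look like the blue_ring, the smaller one is meant.

How it is judged:
On the way, in this order (a step that is already met when the one before it is completed fails the run):
1. one front ring is on the spare hook and the pad has been felt to give at least 4 mm (value of joint pad above 0.004 m and ((x of blue_ring in the frame of spare_stand between -0.14 and -0.03 m and y of blue_ring in the frame of spare_stand between -0.015 and 0.015 m and z of blue_ring in the frame of spare_stand between 0.17 and 0.21 m) or (x of white_ring in the frame of spare_stand between -0.14 and -0.03 m and y of white_ring in the frame of spare_stand between -0.015 and 0.015 m and z of white_ring in the frame of spare_stand between 0.17 and 0.21 m)) and (not (x of blue_ring in the frame of spare_stand between -0.14 and -0.03 m and y of blue_ring in the frame of spare_stand between -0.015 and 0.015 m and z of blue_ring in the frame of spare_stand between 0.17 and 0.21 m) or not (x of white_ring in the frame of spare_stand between -0.14 and -0.03 m and y of white_ring in the frame of spare_stand between -0.015 and 0.015 m and z of white_ring in the frame of spare_stand between 0.17 and 0.21 m))), for 0.2 s.
2. both front rings are on the spare hook and the pad has again been felt to give at least 4 mm (value of joint pad above 0.004 m and x of blue_ring in the frame of spare_stand between -0.14 and -0.03 m and y of blue_ring in the frame of spare_stand between -0.015 and 0.015 m and z of blue_ring in the frame of spare_stand between 0.17 and 0.21 m and x of white_ring in the frame of spare_stand between -0.14 and -0.03 m and y of white_ring in the frame of spare_stand between -0.015 and 0.015 m and z of white_ring in the frame of spare_stand between 0.17 and 0.21 m), for 0.2 s.
At the end, for the whole second after the job is handed in: Blue and white rings hang on the spare hook behind its upturned tip, centres within 32 mm of each other (gap under 10 mm); the cork ring lies inside the black bin, its centre below the rim; all three at rest and released (x of blue_ring in the frame of spare_stand between -0.14 and -0.03 m and y of blue_ring in the frame of spare_stand between -0.015 and 0.015 m and z of blue_ring in the frame of spare_stand between 0.17 and 0.21 m and x of white_ring in the frame of spare_stand between -0.14 and -0.03 m and y of white_ring in the frame of spare_stand between -0.015 and 0.015 m and z of white_ring in the frame of spare_stand between 0.17 and 0.21 m and distance between blue_ring and white_ring below 0.032 m and value of joint pad below 0.015 m and x of cork_ring in the frame of bin between -0.055 and 0.055 m and y of cork_ring in the frame of bin between -0.085 and 0.085 m and z of cork_ring in the frame of bin below 0.05 m and linear speed of each of blue_ring, white_ring, cork_ring below 0.02 m/s); the robot touches nothing.
It fails at once if the orange pad is rammed (pushed in more than 15 mm) (value of joint pad above 0.015 m).
It fails at once if a ring is forced against a hook stand with more than 25 N (contact force between any of blue_ring, white_ring, cork_ring and full_stand above 25 N or contact force between any of blue_ring, white_ring, cork_ring and spare_stand above 25 N).
It fails at once if the blue or white ring is dropped to the bench (height (world z) of any of blue_ring, white_ring below 0.12 m).
It fails at once if the beaker, bottle or jar is shifted more than 20 mm or tipped (distance of any of beaker, bottle, jar from where it was at the start of the episode above 0.02 m or angle between any of beaker, bottle, jar's own z axis and vertical above 0.3 rad).
It also fails if it takes over 72 s, if anything falls off the work surface, if the arm or the gripper's body presses on something with over 40 N, if the wrist force passes 120 N, or if a joint passes its speed limit or range.

## Working session

There is one attempt and no reset: what is moved stays moved. The work goes in short steps, Python scripts to look and compute and a tool call to move; the robot and the scene stay as the last step left them, time stands still between calls to the robot, and variables do not carry over. Pictures are saved under pics/ and viewed, at most 10 in all, crops included, and the job is handed in when it is done.

Besides the shell and the picture viewer there is one more tool, called after "Emit:" as name(argument=value, ...) on one line, values as JSON. jog_arm: Moves the arm, as the interface text tells. Its arguments: {"type":"object","properties":{"increments":{"type":"array","items":{"type":"array","items":{"type":"array","items":{"type":"number"}}}},"force":{"type":"number"}},"required":["increments"]}

```bash
mkdir -p pics; ls
python3 - <<'E'
from workcell import read_state, viewer
import cv2,numpy as np
print(read_state())
for n in ("scene","side","wrist"):
    p,d=viewer.read_camera(n); cv2.imwrite(f"pics/{n}0.png",p); np.save(f"pics/{n}0.npy",d)
    print(n,viewer.camera_params(n), (d>0).mean())
E
```

```text
pics
{'time': 0.0, 'q': array([-3.69106518e-02,  2.64756063e-01,  1.60536644e+00, -3.73444389e-05,
        1.27370818e+00, -3.68837294e-02]), 'joint_vel': array([-8.75117086e-04, -8.06454641e-05,  1.43509428e-04, -2.09358898e-03,
        5.64656189e-04, -9.42849015e-04]), 'joint_torque': array([ 6.10465631e-04, -5.15121067e+01, -3.67308676e+01, -4.07824507e-05,
        1.31324201e-02,  1.46811578e-05]), 'tool_pos': array([6.74432090e-01, 2.10211373e-06, 3.02563974e-01]), 'tcp_rot': array([-2.22031616, -2.22028074,  0.00243226]), 'wrist_force': array([-0.74003135, -0.41075826, -0.0101972 ]), 'torque': array([-0.00075211, -0.01999328, -0.02843562]), 'grip_force': 0.0, 'width': 0.9987314427283781}
scene {'fx': 404.4705055325186, 'fy': 404.4705055325186, 'cx': 279.5652164494407, 'cy': 207.19861533194947, 'k1': 0.03618445098028652, 'R': array([[-0.73430558,  0.67876418,  0.00863149],
       [ 0.53276284,  0.58414395, -0.61232312],
       [-0.42066503, -0.44503375, -0.79056049]]), 't': array([ 0.44854846, -0.24140368,  1.33406976])} 0.9960119047619047
side {'fx': 415.8368544738354, 'fy': 415.8368544738354, 'cx': 279.9109810073542, 'cy': 211.1420129373924, 'k1': -0.08975407454518171, 'R': array([[-0.99761547, -0.06838079, -0.00935155],
       [-0.03888643,  0.66884505, -0.74238409],
       [ 0.05701955, -0.7402502 , -0.66990925]]), 't': array([0.59660195, 0.10124637, 1.03632248])} 0.9961989795918368
wrist {'fx': 314.278270156767, 'fy': 314.278270156767, 'cx': 280.5231056149169, 'cy': 205.50273015750264, 'k1': -0.042605899866680924, 'hand_eye': array([[-6.10853748e-04, -9.55101310e-01, -2.96278777e-01,
         7.58136497e-02],
       [ 9.99999807e-01, -5.51039589e-04, -2.85389989e-04,
         5.85072561e-04],
       [ 1.09315017e-04, -2.96278894e-01,  9.55101463e-01,
        -6.96431159e-02],
       [ 0.00000000e+00,  0.00000000e+00,  0.00000000e+00,
         1.00000000e+00]])} 0.9959268707482993
```

View pics/scene0.png

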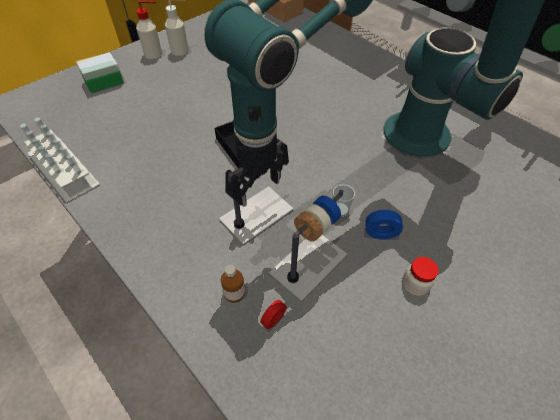

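View pics/side0.png

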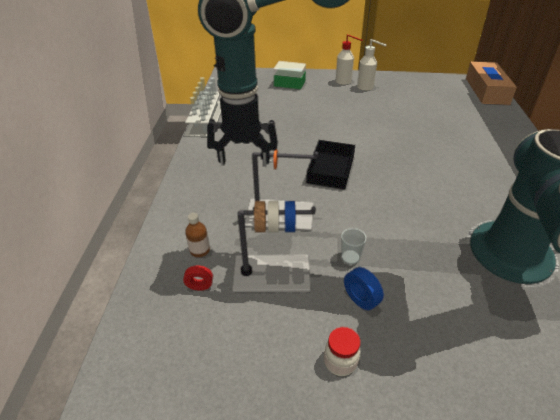

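The scene picture shows the full stand with blue (front, ~(327,207)), white (middle), cork (rear, ~(309,226)) rings. The loose big blue ring at scene (384,224) / side (363,288) and the red ring at (274,314) are look-alikes. The spare stand is behind the gripper, with its orange pad at side (277,158). The bin is at side (332,163), beaker (352,247), bottle (197,237), jar (343,350).

```bash
cat > h.py <<'E'
import numpy as np, cv2
from scipy.spatial.transform import Rotation as Ro
from workcell import read_state, viewer
def rays(P,uv):
    K=np.array([[P['fx'],0,P['cx']],[0,P['fy'],P['cy']],[0,0,1]])
    q=cv2.undistortPoints(np.asarray(uv,float).reshape(-1,1,2),K,np.array([P['k1'],0,0,0.])).reshape(-1,2)
    return np.c_[q,np.ones(len(q))]
def pose(P,s=None):
    if 'R' in P: return P['R'].T, -P['R'].T@P['t']
    H=P['hand_eye'];s=s or read_state();R=Ro.from_rotvec(s['tcp_rot']).as_matrix()
    return R@H[:3,:3], R@H[:3,3]+s['tool_pos']
def cloud(name,d,s=None):
    P=viewer.camera_params(name);R,t=pose(P,s)
    v,u=np.mgrid[:420,:560];uv=np.c_[u.ravel(),v.ravel()]
    X=(rays(P,uv)*d.reshape(-1,1))@R.T+t
    X[d.ravel()==0]=np.nan
    return X.reshape(420,560,3)
def onplane(name,uv,z,s=None):
    P=viewer.camera_params(name);R,t=pose(P,s);r=rays(P,uv)@R.T
    return t+r*((z-t[2])/r[:,2])[:,None]
E
python3 - <<'E'
from h import *
np.set_printoptions(precision=3,suppress=True)
for n in ("scene","side"):
    p=cv2.imread(f"pics/{n}0.png");X=cloud(n,np.load(f"pics/{n}0.npy"))
    h=cv2.cvtColor(p,cv2.COLOR_BGR2HSV).astype(int);H,S,V=h[...,0],h[...,1],h[...,2]
    z=X[...,2];ws=(X[...,0]>.3)&(X[...,0]<1.05)&(abs(X[...,1])<.6)
    up=ws&(z>.14)&(z<.222)
    def st(l,m):
        A=X[m]
        if len(A): print(n,l,len(A),'med',np.median(A,0),'min',np.percentile(A,2,0),'max',np.percentile(A,98,0))
    st('blue',up&(H>100)&(H<130)&(S>130)); 
    st('cork',up&(H>5)&(H<20)&(S>90)&(z<.21)); st('white',up&(S<70)&(V>110))
    dark=up&(V<70)&(S<90)&(z>.19)
    k,lab,stt,c=cv2.connectedComponentsWithStats(dark.astype(np.uint8))
    for i in range(1,k):
        if stt[i,4]>15: st('dark%s'%c[i].round(),lab==i)
    st('orange',up&(S>150)&(H<12)&(H>2)&(V>120))
    st('red',ws&(z<.2)&((H<4)|(H>176))&(S>170))
    st('bin',ws&(z>.038)&(z<.05)&(V<50))
    st('bottle',ws&(z>.03)&(z<.13)&(H>3)&(H<18)&(S>120))
    st('bigblue',ws&(z<.09)&(z>.005)&(H>100)&(H<130)&(S>130))
print('tips',onplane('scene',[[340,193]],.2),onplane('side',[[313,211],[318,156]],.21))
E
```

```text
scene blue 342 med [0.573 0.115 0.212] min [0.557 0.079 0.182] max [0.581 0.136 0.222]
scene cork 286 med [0.639 0.117 0.19 ] min [0.619 0.08  0.164] max [0.644 0.14  0.21 ]
scene white 329 med [0.605 0.119 0.214] min [0.586 0.081 0.162] max [0.64  0.139 0.222]
scene dark[338. 195.] 51 med [0.528 0.103 0.206] min [0.52  0.098 0.202] max [0.545 0.106 0.216]
scene dark[299. 232.] 71 med [0.66  0.112 0.203] min [0.641 0.106 0.191] max [0.677 0.117 0.207]
scene red 949 med [0.479 0.301 0.076] min [0.43  0.147 0.015] max [0.804 0.347 0.083]
scene bin 152 med [ 0.516 -0.347  0.044] min [ 0.445 -0.419  0.038] max [0.676 0.116 0.049]
scene bottle 340 med [0.807 0.053 0.082] min [0.777 0.025 0.063] max [0.823 0.067 0.099]
scene bigblue 779 med [0.411 0.174 0.058] min [0.38  0.136 0.01 ] max [0.443 0.21  0.089]
side blue 276 med [0.567 0.128 0.209] min [0.558 0.095 0.177] max [0.577 0.139 0.22 ]
side cork 231 med [0.624 0.137 0.197] min [ 0.612 -0.101  0.167] max [0.638 0.143 0.21 ]
side white 436 med [0.603 0.126 0.205] min [ 0.541 -0.096  0.162] max [0.674 0.141 0.22 ]
side dark[257. 155.] 3
[... 206 characters left out ...]
.] 68 med [0.533 0.106 0.203] min [0.519 0.101 0.199] max [0.556 0.11  0.213]
side dark[244. 214.] 64 med [0.662 0.116 0.2  ] min [0.646 0.111 0.19 ] max [0.675 0.12  0.205]
side orange 41 med [ 0.614 -0.085  0.202] min [ 0.612 -0.102  0.184] max [ 0.618 -0.075  0.211]
side red 1262 med [0.473 0.309 0.077] min [0.431 0.15  0.009] max [0.799 0.352 0.081]
side bin 245 med [ 0.46  -0.257  0.043] min [ 0.392 -0.417  0.038] max [0.671 0.12  0.047]
side bottle 319 med [0.793 0.058 0.079] min [0.479 0.038 0.06 ] max [0.817 0.336 0.098]
side bigblue 1064 med [0.405 0.183 0.057] min [0.371 0.151 0.01 ] max [0.441 0.214 0.089]
tips [[0.517 0.097 0.2  ]] [[ 0.521  0.112  0.21 ]
 [ 0.511 -0.085  0.21 ]]
```

Run:
```python
import cv2,numpy as np
a=cv2.imread("pics/scene0.png")[150:310,200:420];b=cv2.imread("pics/side0.png")[120:280,170:390]
cv2.imwrite("pics/crop1.png",np.vstack([cv2.resize(x,None,fx=1.8,fy=1.8,interpolation=2) for x in(a,b)]))
w=cv2.imread("pics/wrist0.png")
cv2.imwrite("pics/crop2.png",np.hstack([cv2.resize(a,None,fx=1.8,fy=1.8,interpolation=2)[:,:396],cv2.resize(b,None,fx=1.8,fy=1.8,interpolation=2)]))
```

```text
(no output)
```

View pics/crop2.png

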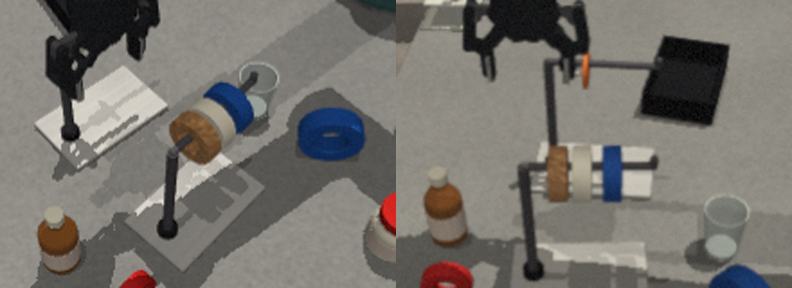

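The crop confirms it: the hook carries blue (side ~(291,216)), white (~(272,216)) and cork (~(260,216)). The larger blue ring lies on the bench. Next I raise the tool, turn it 90° so the fingers close across the rod, and take one close look over both stands.

Emit:
jog_arm(increments=[[[0,0,-0.65,0,0,-1,1],[0,0,-0.65,0,0,-1,1],[0,0,-0.65,0,0,-1,1],[0,0,-0.65,0,0,-1,1],[0,0,-0.65,0,0,-1,1]]], force=40)

```text
time: 0.57
tool_pos: [0.6747, 0.0, 0.4017]
tcp_rot: [-1.563, -2.724, 0.001]
wrist_force: [0.4, -0.3, -0.0]
width: 1.0
grip_force: 0.0
```

Emit:
jog_arm(increments=[[[0,0,0,0,0,-1,1],[0,0,0,0,0,-1,1],[0,0,0,0,0,-1,1],[0,0,0,0,0,-1,1],[0,0,0,0,0,-1,1]]])

```text
time: 0.98
tool_pos: [0.6748, 0.0, 0.4009]
tcp_rot: [-0.805, -3.036, 0.0]
wrist_force: [0.4, -0.3, -1.0]
width: 1.0
grip_force: 0.0
```

Emit:
jog_arm(increments=[[[0,0,0,0,0,-1,1],[0,0,0,0,0,-1,1],[0,0,0,0,0,-1,1],[0,0,0,0,0,-1,1],[0,0,0,0,0,-1,1]]])

```text
time: 1.4
tool_pos: [0.6748, 0.0, 0.4008]
tcp_rot: [0.008, -3.141, -0.0]
wrist_force: [0.7, 0.2, -0.2]
width: 0.997
grip_force: 0.0
```

Emit:
jog_arm(increments=[[[0.6,0,0,0,0,0,1],[0.7,0,0,0,0,0,1],[0.7,0,0,0,0,0,1],[0.5,0,0,0,0,0,1],[0,0,0,0,0,0,1]]])

```text
time: 1.82
tool_pos: [0.5976, 0.0001, 0.4014]
tcp_rot: [-0.0, -3.14, -0.0]
wrist_force: [0.5, 0.2, 0.3]
width: 1.001
grip_force: 0.0
```

Run:
```python
from h import *
s=read_state();print(s['tool_pos'],s['tcp_rot'],s['q'],s['time'])
p,d=viewer.read_camera("wrist");cv2.imwrite("pics/w1.png",p);np.save("pics/w1.npy",d)
import pickle;pickle.dump(s,open("pics/w1.pkl","wb"))
```

```text
[5.97636541e-01 6.92683929e-05 4.01406222e-01] [-1.05030989e-05 -3.14002608e+00 -6.43655345e-05] [-4.15491731e-02  7.40903973e-02  1.64651532e+00 -2.43718706e-05
  1.42255387e+00 -1.61233519e+00] 1.8167
```

View pics/w1.png

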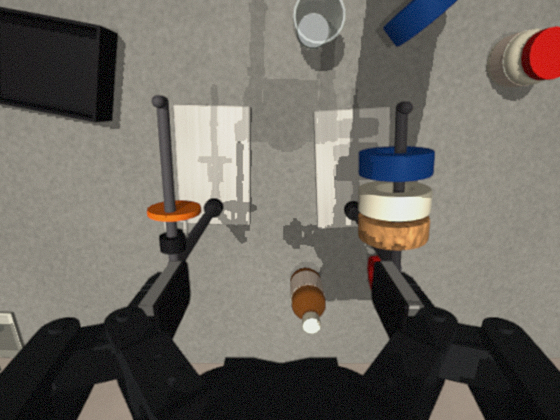

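The wrist view shows the spare rod from its tip (160,101) to the orange pad (174,210) with the black clamp behind it. The full rod's tip is at (404,107), with the blue ring at (396,163), white at (395,201) and cork at (394,233). White and cork are nearly touching. The bin is at the upper left and the beaker at (320,20).

Run:
```python
from h import *
import pickle
np.set_printoptions(precision=4,suppress=True)
s=pickle.load(open("pics/w1.pkl","rb"));p=cv2.imread("pics/w1.png");X=cloud("wrist",np.load("pics/w1.npy"),s)
h=cv2.cvtColor(p,cv2.COLOR_BGR2HSV).astype(int);H,S,V=h[...,0],h[...,1],h[...,2];z=X[...,2]
v,u=np.mgrid[:420,:560]
def st(l,m):
    A=X[m];print(l,len(A),'med',np.median(A,0),'lo',np.percentile(A,1,0),'hi',np.percentile(A,99,0))
box=lambda a,b,c,d:(u>a)&(u<b)&(v>c)&(v<d)
def rod(l,m):
    A=X[m&(z>.19)&(z<.207)];c=np.polyfit(A[:,0],A[:,1],1);print(l,len(A),c,'ang',np.arctan(c[0]),'y@.52,.6,.66',np.polyval(c,[.52,.6,.66]),A[:,2].max())
dk=(V<80)
rod('spare',box(150,190,110,200)&dk); rod('full',box(390,415,113,148)&dk)
st('sptip',box(150,172,90,112)&dk&(z>.207)); st('fulltip',box(392,415,95,115)&dk&(z>.207))
ring=box(350,440,140,255)&(z>.14)&(z<.23)
st('blue',ring&(H>100)&(H<130)&(S>130)); st('cork',ring&(H>5)&(H<22)&(S>90)&(v>215)); st('white',ring&(S<70)&(V>120)&(v<222))
st('orange',box(140,210,195,225)&(S>150)&(H<14)); st('clamp',box(150,190,230,255)&dk&(z>.19))
st('bin',box(0,130,0,130)&(z>.035)&(z<.05))
st('beaker',box(285,350,0,50)&(z>.06)&(z<.08));st('bottlecap',box(290,330,260,335)&(z>.1))
```

```text
spare 384 [-0.0287 -0.0794] ang -0.028644630617486372 y@.52,.6,.66 [-0.0943 -0.0966 -0.0983] 0.20548069464853203
full 432 [0.06   0.0684] ang 0.059901899359104775 y@.52,.6,.66 [0.0996 0.1044 0.108 ] 0.20622940200767242
sptip 83 med [ 0.5168 -0.0951  0.2122] lo [ 0.5122 -0.1004  0.2076] hi [ 0.5206 -0.0931  0.2148]
fulltip 139 med [0.5207 0.0992 0.2129] lo [0.5161 0.0961 0.2072] hi [0.5253 0.1044 0.2154]
blue 2251 med [0.5659 0.0961 0.2146] lo [0.5564 0.0718 0.1702] hi [0.5795 0.1292 0.2211]
cork 1955 med [0.6278 0.0993 0.2146] lo [0.6182 0.0756 0.1842] hi [0.6425 0.1341 0.221 ]
white 1887 med [0.6023 0.0994 0.2156] lo [0.5912 0.0744 0.1703] hi [0.62   0.1346 0.2212]
orange 671 med [nan nan nan] lo [nan nan nan] hi [nan nan nan]
clamp 525 med [ 0.6393 -0.098   0.2085] lo [ 0.6309 -0.1117  0.1925] hi [ 0.6498 -0.0903  0.2129]
bin 1497 med [ 0.4712 -0.2484  0.0441] lo [ 0.3965 -0.3697  0.0353] hi [ 0.5359 -0.2246  0.0466]
beaker 491 med [0.4278 0.0502 0.0738] lo [0.4029 0.0154 0.0604] hi [0.4492 0.073  0.0761]
bottlecap 342 med [0.794  0.0407 0.1189] lo [0.7862 0.0294 0.1006] hi [0.8094 0.0529 0.121 ]
```

Emit:
jog_arm(increments=[[[0,0,0,0,0,-0.6,1],[0.22,0.87,0.5,0,0,0,1],[0.22,0.87,0.5,0,0,0,1],[0.22,0.87,0.5,0,0,0,1],[0.22,0.85,0.5,0,0,0,1]]])

```text
time: 2.28
tool_pos: [0.5676, 0.1029, 0.3406]
tcp_rot: [-0.097, 3.139, 0.0]
wrist_force: [0.4, 0.7, 0.8]
width: 1.002
grip_force: 0.0
```

Run:
```python
from h import *
np.set_printoptions(precision=4,suppress=True)
s=read_state()
p,d=viewer.read_camera("wrist");cv2.imwrite("pics/w2.png",p);s2=read_state();X=cloud("wrist",d,s);print(s['tool_pos'],s2['tool_pos'],s2['tcp_rot'])
h=cv2.cvtColor(p,cv2.COLOR_BGR2HSV).astype(int);H,S,V=h[...,0],h[...,1],h[...,2];z=X[...,2]
up=(z>.16)&(z<.225)&(X[...,0]<.66)&(abs(X[...,1]-.1)<.05)
b=up&(H>100)&(H<130)&(S>130);A=X[b];print(np.percentile(A,[1,50,99],0),'top',X[b&(z>.218)].mean(0))
T=Ro.from_rotvec(s['tcp_rot']).as_matrix().T@(A-s['tool_pos']).T;print('tool',np.percentile(T,[1,99],1))
w=up&(S<70)&(V>120);print('white top',X[w&(z>.218)].mean(0))
```

```text
[0.5676 0.1029 0.3406] [0.5647 0.1068 0.3367] [ 0.1007 -3.1334 -0.0055]
[[0.5556 0.0754 0.1668]
 [0.5627 0.1045 0.2132]
 [0.5779 0.1348 0.221 ]] top [0.5675 0.1042 0.2196]
tool [[-0.01   -0.0273  0.1196]
 [ 0.0105  0.032   0.1738]]
white top [0.6018 0.1064 0.2196]
```

Emit:
jog_arm(increments=[[[0,0,0.8,0,0,0,1],[0,0,0.9,0,0,0,1],[0,0,0.9,0,0,0,1],[0,0,0.5,0,0,0,1],[0,0,0.2,0,0,0,1]]])

```text
time: 2.75
tool_pos: [0.566, 0.1018, 0.2384]
tcp_rot: [0.099, -3.134, 0.001]
wrist_force: [-0.8, 0.2, 0.1]
width: 1.0
grip_force: 0.0
```

Emit:
jog_arm(increments=[[[0,0,0,0,0,0,1],[0,0,0,0,0,0,1],[0,0,0,0,0,0,1],[0,0,0,0,0,0,0.7],[0,0,0,0,0,0,0.6]]])

```text
time: 3.17
tool_pos: [0.5681, 0.102, 0.244]
tcp_rot: [-0.098, 3.137, 0.001]
wrist_force: [-0.1, -0.8, -0.2]
width: 0.798
grip_force: 0.1
```

Emit:
jog_arm(increments=[[[0,0,0,0,0,0,0.4],[0,0,0,0,0,0,0.2],[0,0,0,0,0,0,0.0],[0,0,0,0,0,0,-0.5],[0,0,0,0,0,0,-1]]])

```text
time: 3.58
tool_pos: [0.5681, 0.102, 0.2444]
tcp_rot: [-0.099, 3.137, 0.0]
wrist_force: [-1.1, 0.4, 5.9]
width: 0.766
grip_force: 43.8
```

Run:
```python
from h import *
np.set_printoptions(precision=4,suppress=True)
s=read_state();print(s['tool_pos'],s['tcp_rot'],s['wrist_force'],s['width'],s['grip_force'])
for n in("wrist","side"):
    p,d=viewer.read_camera(n);cv2.imwrite(f"pics/{n}3.png",p)
    if n=="side": b=p[130:290,170:390]
    else: a=cv2.resize(p,None,fx=.9,fy=.9)
    s=read_state();print(s['tool_pos'],s['tcp_rot'])
b=cv2.resize(b,None,fx=1.35,fy=1.35);c=np.zeros((378,800,3),np.uint8);c[:,:504]=a;c[:216,504:504+296]=b[:,:296]
cv2.imwrite("pics/v3.png",c)
```

```text
[0.5681 0.102  0.2444] [-0.0986  3.1368  0.0005] [-1.099   0.4264  5.921 ] 0.7660414196096418 43.81694432348013
[0.5681 0.102  0.2445] [-0.0985  3.1367  0.0005]
[0.5681 0.102  0.2445] [-0.0985  3.1367  0.0005]
```

View pics/v3.png

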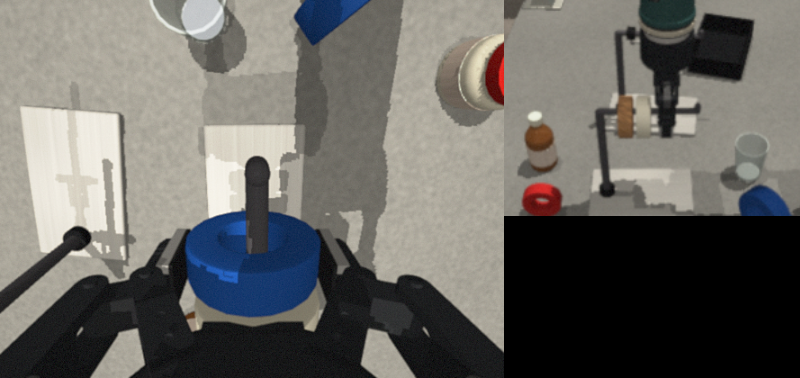

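The ring is held squarely between the pads (ring at (253,265) in the wrist view) and its hole surrounds the rod. Now I lift 17 mm and check.

Emit:
jog_arm(increments=[[[0,0,-0.2,0,0,0,-1],[0,0,-0.3,0,0,0,-1],[0,0,-0.1,0,0,0,-1],[0,0,0,0,0,0,-1],[0,0,0,0,0,0,-1]]])

```text
time: 4.1
tool_pos: [0.5673, 0.1019, 0.2607]
tcp_rot: [-0.099, 3.139, 0.0]
wrist_force: [0.8, -0.4, -1.5]
width: 0.767
grip_force: 44.7
```

```bash
cat > ring.py <<'E'
import sys
from h import *
np.set_printoptions(precision=4,suppress=True)
def look(col,save=None):
    s=read_state();p,d=viewer.read_camera("wrist")
    if save: cv2.imwrite(save,p)
    X=cloud("wrist",d,s);h=cv2.cvtColor(p,cv2.COLOR_BGR2HSV).astype(int);H,S,V=h[...,0],h[...,1],h[...,2];z=X[...,2]
    T=(X-s['tool_pos'])@Ro.from_rotvec(s['tcp_rot']).as_matrix()
    near=(abs(T[...,1])<.04)&(z>.12)&(T[...,2]>-.02)
    m=near&{'blue':(H>100)&(H<130)&(S>130),'white':(S<70)&(V>120),'cork':(H>5)&(H<22)&(S>90),'orange':(H<14)&(S>150),'dark':(V<80)&(S<90)}[col]
    m&=(T[...,2]<.11)
    A=X[m];B=T[m];print(col,len(A),'world',np.percentile(A,[2,50,98],0).round(4).tolist(),'tool',np.percentile(B,[2,50,98],0).round(4).tolist())
    return s,X,T,m,p
if __name__=="__main__":
    s=look(sys.argv[1],sys.argv[2] if len(sys.argv)>2 else None)[0];print(s['time'],s['tool_pos'],s['tcp_rot'],s['wrist_force'],s['width'])
E
python3 ring.py blue pics/w4.png
```

```text
blue 13707 world [[0.5551, 0.0726, 0.1835], [0.5596, 0.101, 0.227], [0.5765, 0.1308, 0.2371]] tool [[-0.009, -0.029, 0.0236], [0.0078, -0.0007, 0.0337], [0.0109, 0.0293, 0.0772]]
4.1 [0.5673 0.1019 0.2607] [-0.0986  3.1394  0.0001] [ 0.8222 -0.4057 -1.5484] 0.766799852144983
```

Emit:
jog_arm(increments=[[[0.4,0,0,0,0,0,-1],[0.7,0,0,0,0,0,-1],[0.8,0,0,0,0,0,-1],[0.7,0,0,0,0,0,-1],[0.3,0,0,0,0,0,-1]]])

```text
time: 4.57
tool_pos: [0.4767, 0.0962, 0.2591]
tcp_rot: [0.099, -3.136, 0.001]
wrist_force: [-0.1, 0.3, -1.8]
width: 0.766
grip_force: 44.7
```

Emit:
jog_arm(increments=[[[0,-0.5,0,0,0,0.5,-1],[0,-0.9,0,0,0,0.4,-1],[0,-0.9,0,0,0,0,-1],[0,-0.9,0,0,0,0,-1],[0,-0.9,0,0,0,0,-1]]])

```text
time: 4.98
tool_pos: [0.4785, -0.0274, 0.2602]
tcp_rot: [0.048, 3.141, -0.0]
wrist_force: [0.7, -0.7, -1.2]
width: 0.765
grip_force: 44.8
```

Emit:
jog_arm(increments=[[[0,-0.9,0,0,0,0,-1],[0,-0.8,0,0,0,0,-1],[0,-0.4,0,0,0,0,-1],[0,0,0,0,0,0,-1],[0,0,0,0,0,0,-1]]])

```text
time: 5.4
tool_pos: [0.4768, -0.0895, 0.2602]
tcp_rot: [-0.052, -3.141, -0.001]
wrist_force: [-1.1, 1.1, -1.5]
width: 0.77
grip_force: 44.8
```

```bash
python3 ring.py blue pics/w5.png
python3 - <<'E'
from h import *
np.set_printoptions(precision=4,suppress=True)
s=read_state();p,d=viewer.read_camera("wrist");X=cloud("wrist",d,s);z=X[...,2]
# rods seen from above on the spare side
m=(p.max(2)<80)&(z>.19)&(z<.218)&(X[...,0]>.505)&(X[...,0]<.7)&(abs(X[...,1]+.095)<.03)
print(m.sum(),np.percentile(X[m],[2,50,98],0) if m.sum() else '')
E
```

```text
blue 14662 world [[0.4654, -0.1178, 0.181], [0.4694, -0.0891, 0.225], [0.486, -0.0602, 0.2364]] tool [[-0.0091, -0.0286, 0.0238], [0.0074, 0.0004, 0.0352], [0.0109, 0.029, 0.0792]]
5.4 [ 0.4768 -0.0895  0.2602] [-0.0522 -3.1409 -0.0013] [-1.065   1.1204 -1.5343] 0.7700934392874951
152 [[ 0.5109 -0.102   0.2069]
 [ 0.5121 -0.0972  0.2104]
 [ 0.5158 -0.0931  0.2128]]
```

Emit:
jog_arm(increments=[[[0,-0.16,0,0,0,0,-1],[-0.3,0,0,0,0,0,-1],[-0.5,0,0,0,0,0,-1],[-0.3,0,0,0,0,0,-1],[0,0,0,0,0,0,-1]]])

```text
time: 5.92
tool_pos: [0.512, -0.0949, 0.2607]
tcp_rot: [0.048, 3.14, -0.0]
wrist_force: [-0.0, 0.0, -1.0]
width: 0.763
grip_force: 44.8
```

```bash
python3 ring.py blue pics/w6.png; python3 ring.py dark
python3 - <<'E'
from h import *
np.set_printoptions(precision=4,suppress=True)
print(onplane('side',[[277,158],[274,158],[272,158]],.2))
import pickle
s=pickle.load(open("pics/w1.pkl","rb"))
p=cv2.imread("pics/w1.png");h=cv2.cvtColor(p,cv2.COLOR_BGR2HSV).astype(int)
m=(h[...,1]>150)&(h[...,0]<14);m[:190]=0;m[230:]=0;m[:,:140]=0;m[:,210:]=0
v,u=np.nonzero(m);print(v.min(),v.max(),u.min(),u.max())
print(onplane('wrist',[[174,v.min()]],.225,s),onplane('wrist',[[u.min(),210],[u.max(),210]],.2,s))
E
```

```text
blue 14542 world [[0.5007, -0.1234, 0.1813], [0.5046, -0.0944, 0.2257], [0.5211, -0.0657, 0.237]] tool [[-0.009, -0.0287, 0.0237], [0.0075, 0.0004, 0.0349], [0.0109, 0.0291, 0.0793]]
5.9167 [ 0.512  -0.0949  0.2607] [ 0.0477  3.1395 -0.0001] [-0.0275  0.0122 -0.9552] 0.7632756079116406
dark 17397 world [[0.4929, -0.1319, 0.2107], [0.4995, -0.0954, 0.2681], [0.5172, -0.0573, 0.2796]] tool [[-0.0064, -0.0374, -0.0192], [0.0113, -0.0007, -0.0077], [0.0175, 0.0373, 0.0497]]
5.9667 [ 0.5109 -0.0949  0.2604] [-0.0478 -3.1412 -0.0001] [-0.8039  0.7778 -0.5828] 0.7691720294019636
[[ 0.609  -0.0854  0.2   ]
 [ 0.6163 -0.085   0.2   ]
 [ 0.6211 -0.0847  0.2   ]]
201 221 147 199
[[ 0.5947 -0.0871  0.225 ]] [[ 0.6105 -0.1219  0.2   ]
 [ 0.6105 -0.074   0.2   ]]
```

Emit:
jog_arm(increments=[[[-0.5,0,0,0,0,0,-1],[-0.6,0,0,0,0,0,-1],[-0.3,0,0,0,0,0,-1],[0,0,0,0,0,0,-1],[0,0,0,0,0,0,-1]]])

```text
time: 6.43
tool_pos: [0.5514, -0.0965, 0.2601]
tcp_rot: [-0.049, -3.14, -0.0]
wrist_force: [-0.5, -0.2, -1.7]
width: 0.766
grip_force: 44.8
```

Emit:
jog_arm(increments=[[[0,0,0.15,0,0,0,-1],[0,0,0.2,0,0,0,-1],[0,0,0.05,0,0,0,-1],[-0.2,0,0,0,0,0,-1],[-0.3,0,0,0,0,0,-1]]])

```text
time: 6.85
tool_pos: [0.5663, -0.097, 0.2479]
tcp_rot: [-0.05, -3.14, -0.0]
wrist_force: [-0.6, -0.1, -1.4]
width: 0.764
grip_force: 44.8
```

Run:
```python
from ring import *
s,X,T,m,p=look('blue','pics/w7.png');print(s['tool_pos'],s['wrist_force'])
d=viewer.read_camera("side");cv2.imwrite("pics/s7.png",d[0])
p=d[0];h=cv2.cvtColor(p,cv2.COLOR_BGR2HSV).astype(int)
for l,mm in (('orange',(h[...,1]>150)&(h[...,0]<14)&(h[...,0]>1)&(h[...,2]>100)),('blue',(h[...,0]>100)&(h[...,0]<130)&(h[...,1]>130))):
    mm[:140]=0;mm[178:]=0;mm[:,:225]=0;mm[:,335:]=0
    v,u=np.nonzero(mm);print(l,len(u),(u.min(),u.max(),v.min(),v.max()) if len(u) else '')
cv2.imwrite("pics/s7c.png",cv2.resize(p[110:190,220:340],None,fx=5,fy=5,interpolation=2))
```

```text
blue 13607 world [[0.5548, -0.1257, 0.1712], [0.5585, -0.0949, 0.2144], [0.5754, -0.0674, 0.2243]] tool [[-0.0091, -0.0289, 0.0237], [0.0078, 0.0018, 0.0336], [0.0109, 0.0294, 0.0768]]
[ 0.5663 -0.097   0.2479] [-0.5782 -0.0999 -1.3721]
orange 47 (np.int64(273), np.int64(276), np.int64(150), np.int64(167))
blue 7 (np.int64(297), np.int64(329), np.int64(144), np.int64(177))
```

View pics/s7c.png

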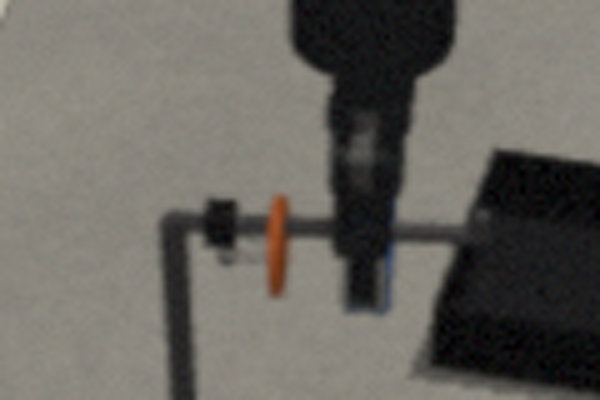

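The side crop shows the ring in the gripper about 27 mm in front of the orange pad. The pad's front edge is at crop x 288 and the ring's near edge is at about 345. I'll close the gap, then creep.

Emit:
jog_arm(increments=[[[-0.2,0,0,0,0,0,-1],[-0.2,0,0,0,0,0,-1],[-0.15,0,0,0,0,0,-1],[-0.05,0,0,0,0,0,-1],[0,0,0,0,0,0,-1]]])

```text
time: 7.37
tool_pos: [0.5854, -0.0976, 0.2484]
tcp_rot: [0.049, 3.141, -0.0]
wrist_force: [-0.1, -1.4, -1.1]
width: 0.763
grip_force: 44.8
```

Emit:
jog_arm(increments=[[[-0.05,0,0,0,0,0,-1],[-0.05,0,0,0,0,0,-1],[-0.05,0,0,0,0,0,-1],[0,0,0,0,0,0,-1],[0,0,0,0,0,0,-1]]])

```text
time: 7.78
tool_pos: [0.5893, -0.0978, 0.2484]
tcp_rot: [-0.049, -3.141, 0.0]
wrist_force: [-0.5, -0.1, -1.4]
width: 0.762
grip_force: 44.8
```

Emit:
jog_arm(increments=[[[-0.05,0,0,0,0,0,-1],[-0.05,0,0,0,0,0,-1],[-0.05,0,0,0,0,0,-1],[0,0,0,0,0,0,-1],[0,0,0,0,0,0,-1]]])

```text
time: 8.2
tool_pos: [0.5939, -0.0979, 0.2484]
tcp_rot: [0.049, 3.141, 0.0]
wrist_force: [1.0, -0.3, -0.3]
width: 0.768
grip_force: 44.8
```

Emit:
jog_arm(increments=[[[-0.05,0,0,0,0,0,-1],[-0.05,0,0,0,0,0,-1],[0,0,0,0,0,0,-1],[0,0,0,0,0,0,-1],[0,0,0,0,0,0,-1]]])

```text
time: 8.62
tool_pos: [0.5968, -0.098, 0.2483]
tcp_rot: [-0.049, -3.141, -0.0]
wrist_force: [0.3, 0.5, -0.6]
width: 0.773
grip_force: 44.8
```

Emit:
jog_arm(increments=[[[-0.05,0,0,0,0,0,-1],[-0.05,0,0,0,0,0,-1],[0,0,0,0,0,0,-1],[0,0,0,0,0,0,-1],[0,0,0,0,0,0,-1]]])

```text
time: 9.03
tool_pos: [0.5998, -0.0981, 0.2483]
tcp_rot: [-0.049, -3.141, -0.0]
wrist_force: [0.7, 0.1, -0.7]
width: 0.765
grip_force: 44.8
```

Emit:
jog_arm(increments=[[[-0.05,0,0,0,0,0,-1],[-0.05,0,0,0,0,0,-1],[0,0,0,0,0,0,-1],[0,0,0,0,0,0,-1],[0,0,0,0,0,0,-1]]])

```text
time: 9.45
tool_pos: [0.6024, -0.0982, 0.2482]
tcp_rot: [-0.049, -3.14, -0.0]
wrist_force: [-3.9, -0.1, 0.1]
width: 0.766
grip_force: 44.9
```

Emit:
jog_arm(increments=[[[-0.05,0,0,0,0,0,-1],[-0.05,0,0,0,0,0,-1],[0,0,0,0,0,0,-1],[0,0,0,0,0,0,-1],[0,0,0,0,0,0,-1]]])

```text
time: 9.87
tool_pos: [0.6054, -0.0983, 0.2482]
tcp_rot: [-0.049, -3.14, -0.0]
wrist_force: [-5.0, -0.1, 0.2]
width: 0.767
grip_force: 44.9
```

Emit:
jog_arm(increments=[[[-0.05,0,0,0,0,0,-1],[-0.05,0,0,0,0,0,-1],[-0.03,0,0,0,0,0,-1],[0,0,0,0,0,0,-1],[0,0,0,0,0,0,-1]]])

```text
time: 10.28
tool_pos: [0.6089, -0.0984, 0.2481]
tcp_rot: [-0.049, -3.139, -0.0]
wrist_force: [-7.0, 0.1, 2.2]
width: 0.768
grip_force: 45.0
```

Run:
```python
from h import *
for i in range(3):
    s=read_state();print(s['tool_pos'],s['wrist_force'])
    d=viewer.read_camera("side");p=d[0]
cv2.imwrite("pics/s8.png",p)
for f in("s7","s8"):
    h=cv2.cvtColor(cv2.imread(f"pics/{f}.png"),cv2.COLOR_BGR2HSV).astype(int)
    mm=(h[...,1]>120)&(h[...,0]<14)&(h[...,2]>90);mm[:140]=0;mm[178:]=0;mm[:,:225]=0;mm[:,335:]=0
    v,u=np.nonzero(mm);print(f,len(u),u.mean(),v.mean(),u.min(),u.max())
```

```text
[ 0.60890541 -0.09835144  0.24812257] [-6.96854806  0.07986     2.17070829]
[ 0.60887503 -0.09834766  0.24811824] [-7.41259148  0.46540128  1.13672107]
[ 0.60886484 -0.0983454   0.24815553] [-7.71038126  0.67010522  1.39332209]
s7 58 274.91379310344826 158.1551724137931 273 276
s8 5 270.0 163.2 270 270
```

The pad has given about 7 mm (7 N, and the ring moved 7.4 mm past contact). I'll ease back, settle the ring on the rod and release.

Emit:
jog_arm(increments=[[[0.1,0,0,0,0,0,-1],[0.1,0,0.03,0,0,0,-1],[0.04,0,0.04,0,0,0,-1],[0,0,0,0,0,0,-1],[0,0,0,0,0,0,0.6]]])

```text
time: 10.85
tool_pos: [0.6033, -0.0982, 0.2465]
tcp_rot: [0.049, 3.139, -0.0]
wrist_force: [-0.4, -0.8, -0.6]
width: 0.801
grip_force: 0.3
```

Emit:
jog_arm(increments=[[[0,0,0,0,0,0,0.8],[0,0,0,0,0,0,1],[0,0,0,0,0,0,1],[0,0,0,0,0,0,1],[0,0,0,0,0,0,1]]])

```text
time: 11.27
tool_pos: [0.6028, -0.0982, 0.2465]
tcp_rot: [0.049, 3.14, -0.0]
wrist_force: [0.5, 0.7, 0.5]
width: 1.004
grip_force: 0.0
```

Emit:
jog_arm(increments=[[[0,0,-0.3,0,0,0,1],[0,0,-0.7,0,0,0,1],[0,0,-0.9,0,0,0,1],[0,0,-0.9,0,0,0,1],[0,0,-0.5,0,0,0,1]]])

```text
time: 11.68
tool_pos: [0.6036, -0.0984, 0.3498]
tcp_rot: [0.049, 3.136, -0.001]
wrist_force: [-0.1, -0.1, 0.3]
width: 0.997
grip_force: 0.0
```

Run:
```python
from ring import *
s=read_state();p,d=viewer.read_camera("wrist");cv2.imwrite("pics/w9.png",p);X=cloud("wrist",d,s)
h=cv2.cvtColor(p,cv2.COLOR_BGR2HSV).astype(int);z=X[...,2]
m=(h[...,0]>100)&(h[...,0]<130)&(h[...,1]>130)&(z>.15)&(z<.24)
A=X[m];print(s['tool_pos'],s['wrist_force'],np.percentile(A,[1,50,99],0).tolist(),X[m&(z>.217)].mean(0))
```

```text
[ 0.6036 -0.0984  0.3498] [-0.1209 -0.0665  0.3201] [[0.5821906379661764, -0.12952639705699717, 0.1686340042733828], [0.5891281592265636, -0.09887893622875306, 0.2137065071345335], [0.6040755404538133, -0.06928321019608798, 0.22061783571669238]] [ 0.5932 -0.0996  0.219 ]
```

Emit:
jog_arm(increments=[[[0,0,0,0,0,-0.9,1],[0,0.9,0,0,0,0,1],[-0.14,1,0,0,0,0,1],[-0.14,1,0,0,0,0,1],[0,1,0,0,0,0,1]]])

```text
time: 12.15
tool_pos: [0.6037, 0.0201, 0.3452]
tcp_rot: [-0.097, 3.14, 0.0]
wrist_force: [0.2, 0.3, -0.0]
width: 1.001
grip_force: 0.0
```

Emit:
jog_arm(increments=[[[0,1,0,0,0,0,1],[0,1,0,0,0,0,1],[0,0.9,0,0,0,0,1],[0,0,0,0,0,0,1],[0,0,0,0,0,0,1]]])

```text
time: 12.57
tool_pos: [0.5977, 0.1074, 0.3451]
tcp_rot: [0.103, -3.14, 0.0]
wrist_force: [0.0, -0.1, -0.5]
width: 1.002
grip_force: 0.0
```

```bash
cat > over.py <<'E'
from ring import *
s=read_state();p,d=viewer.read_camera("wrist");cv2.imwrite("pics/over%d.png"%(s['time']*10),p);X=cloud("wrist",d,s)
T=(X-s['tool_pos'])@Ro.from_rotvec(s['tcp_rot']).as_matrix()
h=cv2.cvtColor(p,cv2.COLOR_BGR2HSV).astype(int);H,S,V=h[...,0],h[...,1],h[...,2];z=X[...,2]
print(s['tool_pos'],s['tcp_rot'])
for c,k in {'blue':(H>100)&(H<130)&(S>130),'white':(S<70)&(V>120),'cork':(H>5)&(H<22)&(S>90)}.items():
    m=k&(z>.16)&(z<.224)&(abs(T[...,1])<.07)
    if m.sum()<50: continue
    t=m&(z>.216);print(c,m.sum(),'top world',X[t].mean(0),'top tool x range',np.percentile(T[t][:,0],[2,98]),'tool y',np.percentile(T[m][:,1],[1,99]))
m=(V<80)&(z>.195)&(z<.207)&(X[...,0]<.59)&(X[...,0]>.525)&(abs(T[...,1])<.05)
if m.sum()>30: c=np.polyfit(X[m][:,0],X[m][:,1],1);print('rod',m.sum(),c,np.polyval(c,[.52,.6]))
E
python3 over.py
```

```text
[0.5977 0.1074 0.3451] [ 0.1032 -3.1397  0.0003]
white 3370 top world [0.6023 0.1064 0.2189] top tool x range [-0.0155  0.0056] tool y [-0.0322  0.0255]
cork 2776 top world [0.6293 0.1084 0.2189] top tool x range [-0.0426 -0.0217] tool y [-0.0314  0.0298]
rod 1019 [0.0722 0.0635] [0.101  0.1068]
```

Emit:
jog_arm(increments=[[[0,-0.04,0.8,0,0,0,1],[0,0,0.9,0,0,0,1],[0,0,0.9,0,0,0,1],[0,0,0.5,0,0,0,1],[0,0,0.25,0,0,0,1]]])

```text
time: 13.03
tool_pos: [0.5965, 0.103, 0.2413]
tcp_rot: [0.096, -3.135, 0.002]
wrist_force: [-1.0, 0.6, -0.3]
width: 0.996
grip_force: 0.0
```

Emit:
jog_arm(increments=[[[0,0,0,0,0,0,1],[0,0,0,0,0,0,0.7],[0,0,0,0,0,0,0.6],[0,0,0,0,0,0,0.4],[0,0,0,0,0,0,0.2]]])

```text
time: 13.45
tool_pos: [0.5995, 0.1047, 0.2472]
tcp_rot: [-0.098, 3.136, 0.0]
wrist_force: [0.3, -0.9, 3.3]
width: 0.767
grip_force: 44.7
```

Emit:
jog_arm(increments=[[[0,0,0,0,0,0,0],[0,0,0,0,0,0,-0.5],[0,0,0,0,0,0,-1],[0,0,0,0,0,0,-1],[0,0,0,0,0,0,-1]]])

```text
time: 13.87
tool_pos: [0.5995, 0.1047, 0.2472]
tcp_rot: [-0.099, 3.136, -0.0]
wrist_force: [-0.4, -1.1, 6.3]
width: 0.763
grip_force: 44.9
```

```bash
python3 ring.py white pics/w10.png;python3 ring.py cork
python3 - <<'E'
import cv2
cv2.imwrite("pics/w10c.png",cv2.resize(cv2.imread("pics/w10.png")[130:420],None,fx=1.2,fy=1.2))
E
```

```text
white 10123 world [[0.5918, 0.076, 0.1673], [0.5981, 0.0981, 0.2136], [0.6129, 0.1314, 0.2207]] tool [[-0.013, -0.0285, 0.0265], [0.0015, -0.0065, 0.0335], [0.0076, 0.0266, 0.0799]]
13.8667 [0.5995 0.1047 0.2472] [-0.0988  3.1356 -0.0003] [-0.3942 -1.1038  6.2539] 0.7634673428385025
cork 2191 world [[0.5836, 0.0733, 0.196], [0.6194, 0.1121, 0.2111], [0.6338, 0.1386, 0.2632]] tool [[-0.0345, -0.0313, -0.0161], [-0.0203, 0.0068, 0.0361], [0.0161, 0.0328, 0.0513]]
13.9167 [0.5995 0.1047 0.2472] [-0.0988  3.1356 -0.0004] [ 0.0858 -1.2729  6.3633] 0.7649075895516239
```

View pics/w10c.png

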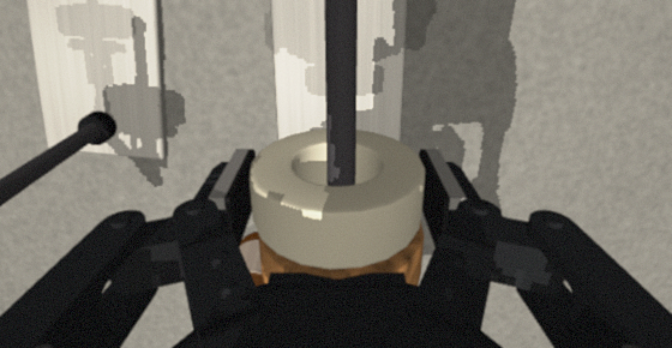

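The white ring is gripped alone (crop (338,195)) and the cork ring stays behind it. Now I lift and carry it out past the tip.

Emit:
jog_arm(increments=[[[0,0,-0.2,0,0,0,-1],[0,0,-0.3,0,0,0,-1],[0,0,-0.1,0,0,0,-1],[0,0,0,0,0,0,-1],[0,0,0,0,0,0,-1]]])

```text
time: 14.38
tool_pos: [0.5982, 0.1049, 0.2631]
tcp_rot: [-0.099, 3.14, 0.0]
wrist_force: [0.4, -0.3, -0.1]
width: 0.765
grip_force: 44.6
```

```bash
python3 ring.py white pics/w11.png
```

```text
white 10243 world [[0.5895, 0.0764, 0.1834], [0.5964, 0.0986, 0.2291], [0.6113, 0.1323, 0.2366]] tool [[-0.0128, -0.0283, 0.0265], [0.0017, -0.0062, 0.034], [0.0077, 0.0275, 0.0797]]
14.3833 [0.5982 0.1049 0.2631] [-0.099   3.1395  0.0002] [ 0.4449 -0.3271 -0.0691] 0.764544947134614
```

Emit:
jog_arm(increments=[[[0.4,0,0,0,0,0,-1],[0.8,0,0,0,0,0,-1],[0.9,0,0,0,0,0,-1],[0.9,0,0,0,0,0,-1],[0.8,0,0,0,0,0,-1]]])

```text
time: 14.85
tool_pos: [0.4824, 0.0975, 0.2618]
tcp_rot: [0.099, -3.138, 0.0]
wrist_force: [0.5, 0.7, 0.9]
width: 0.764
grip_force: 44.6
```

Emit:
jog_arm(increments=[[[0.35,0,0,0,0,0,-1],[0,0,0,0,0,0,-1],[0,-0.5,0,0,0,0.5,-1],[0,-0.9,0,0,0,0.4,-1],[0,-0.9,0,0,0,0,-1]]])

```text
time: 15.27
tool_pos: [0.4757, 0.0277, 0.2632]
tcp_rot: [0.049, 3.139, 0.0]
wrist_force: [0.5, -0.6, -0.8]
width: 0.762
grip_force: 44.6
```

Emit:
jog_arm(increments=[[[0,-0.9,0,0,0,0,-1],[0,-0.9,0,0,0,0,-1],[0,-0.9,0,0,0,0,-1],[0,-0.45,0,0,0,0,-1],[0,0,0,0,0,0,-1]]])

```text
time: 15.68
tool_pos: [0.4725, -0.0693, 0.263]
tcp_rot: [0.054, 3.14, -0.002]
wrist_force: [0.2, -0.9, 0.5]
width: 0.769
grip_force: 44.6
```

```bash
python3 ring.py white pics/w12.png; python3 over.py
```

```text
white 13156 world [[0.4644, -0.097, 0.1793], [0.4692, -0.0702, 0.225], [0.4856, -0.0408, 0.2364]] tool [[-0.013, -0.0278, 0.0266], [0.0034, -0.0011, 0.038], [0.0076, 0.0284, 0.0837]]
15.6833 [ 0.4725 -0.0693  0.263 ] [ 0.0543  3.1399 -0.0021] [ 0.1887 -0.8754  0.47  ] 0.7688601179495653
[ 0.4724 -0.0679  0.2629] [ 0.0539  3.1403 -0.0001]
white 6364 top world [ 0.4686 -0.0706  0.2206] top tool x range [-0.0117  0.0077] tool y [-0.0301  0.0305]
```

Emit:
jog_arm(increments=[[[0,-0.4,0,0,0,0,-1],[0,-0.45,0,0,0,0,-1],[0,0,0,0,0,0,-1],[0,0,0,0,0,0,-1],[0,0,0,0,0,0,-1]]])

```text
time: 16.2
tool_pos: [0.4707, -0.0914, 0.2627]
tcp_rot: [0.049, 3.141, 0.001]
wrist_force: [0.1, -0.0, 0.9]
width: 0.763
grip_force: 44.6
```

Emit:
jog_arm(increments=[[[-0.4,0,0,0,0,0,-1],[-0.5,0,0,0,0,0,-1],[-0.3,0,0,0,0,0,-1],[0,0,0,0,0,0,-1],[0,0,0,0,0,0,-1]]])

```text
time: 16.62
tool_pos: [0.507, -0.0927, 0.2626]
tcp_rot: [-0.048, -3.14, -0.0]
wrist_force: [-0.8, -0.5, -1.6]
width: 0.762
grip_force: 44.6
```

Emit:
jog_arm(increments=[[[-0.4,-0.06,0,0,0,0,-1],[-0.6,0,0,0,0,0,-1],[-0.33,0,0,0,0,0,-1],[0,0,0,0,0,0,-1],[0,0,0,0,0,0,-1]]])

```text
time: 17.03
tool_pos: [0.5464, -0.0961, 0.2626]
tcp_rot: [-0.049, -3.14, -0.0]
wrist_force: [-0.0, -0.4, -0.9]
width: 0.768
grip_force: 44.6
```

Emit:
jog_arm(increments=[[[0,0,0.15,0,0,0,-1],[0,0,0.2,0,0,0,-1],[0,0,0.05,0,0,0,-1],[0,0,0,0,0,0,-1],[0,0,0,0,0,0,-1]]])

```text
time: 17.45
tool_pos: [0.5457, -0.0961, 0.2503]
tcp_rot: [-0.049, -3.14, -0.0]
wrist_force: [0.2, -0.8, 0.1]
width: 0.764
grip_force: 44.6
```

```bash
python3 ring.py white pics/w13.png; python3 ring.py blue
```

```text
white 12147 world [[0.5375, -0.124, 0.1703], [0.5418, -0.0955, 0.2142], [0.5584, -0.0673, 0.2238]] tool [[-0.0126, -0.028, 0.0266], [0.004, 0.0004, 0.0362], [0.0076, 0.0286, 0.0801]]
17.45 [ 0.5457 -0.0961  0.2503] [-0.0495 -3.1403 -0.0003] [ 0.2246 -0.8494  0.1098] 0.7643711156693308
blue 1506 world [[0.5294, -0.1306, 0.1807], [0.5827, -0.1127, 0.1989], [0.5983, -0.0632, 0.2687]] tool [[-0.0529, -0.0334, -0.018], [-0.0366, -0.0158, 0.0517], [0.0168, 0.0329, 0.07]]
17.5 [ 0.546  -0.0961  0.2507] [-0.0495 -3.1409 -0.0001] [ 0.2335 -0.3291 -1.0699] 0.7629704903610006
```

Emit:
jog_arm(increments=[[[-0.2,0,0,0,0,0,-1],[-0.2,0,0,0,0,0,-1],[-0.15,0,0,0,0,0,-1],[-0.05,0,0,0,0,0,-1],[0,0,0,0,0,0,-1]]])

```text
time: 17.97
tool_pos: [0.565, -0.0968, 0.2509]
tcp_rot: [0.049, 3.141, -0.0]
wrist_force: [0.7, -0.7, -0.9]
width: 0.763
grip_force: 44.6
```

Emit:
jog_arm(increments=[[[-0.05,0,0,0,0,0,-1],[-0.05,0,0,0,0,0,-1],[-0.05,0,0,0,0,0,-1],[-0.05,0,0,0,0,0,-1],[0,0,0,0,0,0,-1]]])

```text
time: 18.38
tool_pos: [0.5704, -0.0969, 0.2507]
tcp_rot: [-0.049, -3.141, -0.0]
wrist_force: [0.0, -0.9, -1.2]
width: 0.766
grip_force: 44.6
```

Emit:
jog_arm(increments=[[[-0.05,0,0,0,0,0,-1],[-0.05,0,0,0,0,0,-1],[0,0,0,0,0,0,-1],[0,0,0,0,0,0,-1],[0,0,0,0,0,0,-1]]])

```text
time: 18.8
tool_pos: [0.5734, -0.097, 0.2509]
tcp_rot: [0.049, 3.141, -0.0]
wrist_force: [0.7, -0.0, -1.0]
width: 0.763
grip_force: 44.6
```

Emit:
jog_arm(increments=[[[-0.05,0,0,0,0,0,-1],[-0.05,0,0,0,0,0,-1],[0,0,0,0,0,0,-1],[0,0,0,0,0,0,-1],[0,0,0,0,0,0,-1]]])

```text
time: 19.22
tool_pos: [0.5756, -0.097, 0.2506]
tcp_rot: [-0.049, -3.139, -0.0]
wrist_force: [-4.3, 0.7, 2.6]
width: 0.764
grip_force: 44.9
```

Emit:
jog_arm(increments=[[[-0.05,0,0,0,0,0,-1],[-0.05,0,0,0,0,0,-1],[0,0,0,0,0,0,-1],[0,0,0,0,0,0,-1],[0,0,0,0,0,0,-1]]])

```text
time: 19.63
tool_pos: [0.5784, -0.0971, 0.2506]
tcp_rot: [-0.049, -3.139, -0.0]
wrist_force: [-6.3, 0.8, 2.6]
width: 0.765
grip_force: 44.9
```

Emit:
jog_arm(increments=[[[-0.05,0,0,0,0,0,-1],[-0.05,0,0,0,0,0,-1],[-0.02,0,0,0,0,0,-1],[0,0,0,0,0,0,-1],[0,0,0,0,0,0,-1]]])

```text
time: 20.05
tool_pos: [0.5811, -0.0972, 0.2505]
tcp_rot: [-0.049, -3.137, -0.001]
wrist_force: [-8.7, -0.1, 3.9]
width: 0.764
grip_force: 45.1
```

Run:
```python
from h import *
for i in range(3):
    s=read_state();print(s['tool_pos'],s['wrist_force'])
    p=viewer.read_camera("side")[0]
cv2.imwrite("pics/s14.png",p);c=cv2.resize(p[110:190,220:340],None,fx=4,fy=4,interpolation=2);cv2.imwrite("pics/s14c.png",c)
```

```text
[ 0.58111924 -0.09717732  0.2504998 ] [-8.68846329 -0.08544209  3.85401922]
[ 0.58109049 -0.09719311  0.25048131] [-8.83133286  0.06576491  4.24512144]
[ 0.58109965 -0.09718573  0.25049892] [-9.91023346  0.76776397  4.83127588]
```

View pics/s14c.png

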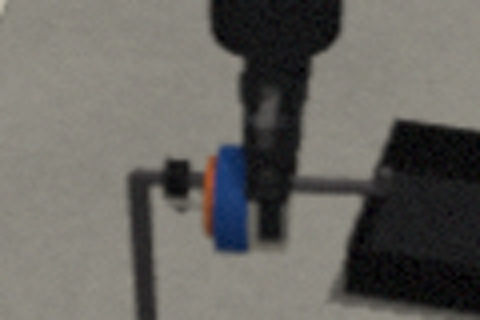

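The side crop shows the white ring pushing the blue one, and the pad's left edge has moved about 2.6 px (6 mm) towards the column. I'll ease back and release.

Emit:
jog_arm(increments=[[[0.07,0,0,0,0,0,-1],[0.07,0,0.03,0,0,0,-1],[0.05,0,0.03,0,0,0,-1],[0,0,0,0,0,0,-1],[0,0,0,0,0,0,-1]]])

```text
time: 20.62
tool_pos: [0.577, -0.0971, 0.2488]
tcp_rot: [-0.049, -3.141, 0.0]
wrist_force: [-4.5, -0.8, 1.0]
width: 0.766
grip_force: 44.7
```

Emit:
jog_arm(increments=[[[0,0,0,0,0,0,0.6],[0,0,0,0,0,0,0.8],[0,0,0,0,0,0,1],[0,0,0,0,0,0,1],[0,0,0,0,0,0,1]]])

```text
time: 21.03
tool_pos: [0.5777, -0.0971, 0.2493]
tcp_rot: [0.049, 3.14, -0.0]
wrist_force: [-1.3, -0.1, 1.2]
width: 1.002
grip_force: 0.0
```

Emit:
jog_arm(increments=[[[0,0,-0.3,0,0,0,1],[0,0,-0.7,0,0,0,1],[0,0,-0.9,0,0,0,1],[0,0,-0.9,0,0,0,1],[0,0,-0.5,0,0,0,1]]])

```text
time: 21.45
tool_pos: [0.5783, -0.0973, 0.3525]
tcp_rot: [0.049, 3.136, -0.002]
wrist_force: [0.3, -1.6, 0.9]
width: 0.999
grip_force: 0.0
```

```bash
python3 over.py
```

```text
[ 0.5783 -0.0973  0.3525] [ 0.0492  3.1359 -0.0016]
blue 2149 top world [ 0.5979 -0.0998  0.2187] top tool x range [-0.0292 -0.0093] tool y [-0.0316  0.0289]
white 3732 top world [ 0.5753 -0.0992  0.2187] top tool x range [-0.0074  0.0139] tool y [-0.0329  0.0288]over.py:9: RuntimeWarning: Mean of empty slice.
  t=m&(z>.216);print(c,m.sum(),'top world',X[t].mean(0),'top tool x range',np.percentile(T[t][:,0],[2,98]),'tool y',np.percentile(T[m][:,1],[1,99]))
  ret = um.true_divide(
Traceback (most recent call last):
  File "over.py", line 9, in <module>
    t=m&(z>.216);print(c,m.sum(),'top world',X[t].mean(0),'top tool x range',np.percentile(T[t][:,0],[2,98]),'tool y',np.percentile(T[m][:,1],[1,99]))
                                                                             ~~~~~~~~~~~~~^^^^^^^^^^^^^^^^^^
IndexError: index -1 is out of bounds for axis 0 with size 0
```

Emit:
jog_arm(increments=[[[0,0,0,0,0,-0.9,1],[-0.3,0.9,0,0,0,0,1],[-0.3,0.9,0,0,0,0,1],[-0.3,0.9,0,0,0,0,1],[-0.3,0.9,0,0,0,0,1]]])

```text
time: 21.92
tool_pos: [0.6064, 0.0139, 0.348]
tcp_rot: [-0.097, 3.14, 0.0]
wrist_force: [-0.1, -0.3, -0.3]
width: 1.003
grip_force: 0.0
```

Emit:
jog_arm(increments=[[[-0.3,0.9,0,0,0,0,1],[-0.3,0.9,0,0,0,0,1],[-0.25,0.9,0,0,0,0,1],[0,0.4,0,0,0,0,1],[0,0,0,0,0,0,1]]])

```text
time: 22.33
tool_pos: [0.6257, 0.1098, 0.3476]
tcp_rot: [0.104, -3.139, -0.001]
wrist_force: [0.0, -0.8, -0.2]
width: 0.998
grip_force: 0.0
```

Emit:
jog_arm(increments=[[[0,0,0.1,0,0,0,1],[0,0,0.1,0,0,0,1],[0,0,0,0,0,0,1],[0,0,0,0,0,0,1],[0,0,0,0,0,0,1]]])

```text
time: 22.75
tool_pos: [0.6258, 0.1062, 0.3419]
tcp_rot: [0.096, -3.14, 0.0]
wrist_force: [0.1, 0.3, -1.0]
width: 0.998
grip_force: 0.0
```

```bash
sed -i 's/m.sum()<50/(m\&(z>.216)).sum()<50/' over.py; python3 over.py
```

```text
[0.6258 0.1062 0.3419] [ 0.0963 -3.14    0.0002]
cork 3952 top world [0.6295 0.1083 0.2189] top tool x range [-0.0147  0.0062] tool y [-0.0285  0.0325]
rod 962 [0.0655 0.0672] [0.1012 0.1065]
```

Emit:
jog_arm(increments=[[[0,0.05,0.8,0,0,0,1],[0,0,0.9,0,0,0,1],[0,0,0.9,0,0,0,1],[0,0,0.5,0,0,0,1],[0,0,0.2,0,0,0,1]]])

```text
time: 23.22
tool_pos: [0.6241, 0.1082, 0.2394]
tcp_rot: [0.098, -3.134, 0.001]
wrist_force: [-0.9, 0.3, 0.3]
width: 1.001
grip_force: 0.0
```

Emit:
jog_arm(increments=[[[0,0,0,0,0,0,1],[0,0,0,0,0,0,0.7],[0,0,0,0,0,0,0.6],[0,0,0,0,0,0,0.4],[0,0,0,0,0,0,0.2]]])

```text
time: 23.63
tool_pos: [0.6273, 0.109, 0.2457]
tcp_rot: [-0.099, 3.135, 0.001]
wrist_force: [-0.1, -1.0, 5.8]
width: 0.769
grip_force: 44.6
```

Emit:
jog_arm(increments=[[[0,0,0,0,0,0,0],[0,0,0,0,0,0,-0.5],[0,0,0,0,0,0,-1],[0,0,0,0,0,0,-1],[0,0,0,0,0,0,-1]]])

```text
time: 24.05
tool_pos: [0.6272, 0.109, 0.2456]
tcp_rot: [-0.099, 3.135, 0.0]
wrist_force: [-0.3, -0.4, 6.8]
width: 0.767
grip_force: 44.7
```

Emit:
jog_arm(increments=[[[0,0,-0.2,0,0,0,-1],[0,0,-0.3,0,0,0,-1],[0,0,-0.1,0,0,0,-1],[0,0,0,0,0,0,-1],[0,0,0,0,0,0,-1]]])

```text
time: 24.47
tool_pos: [0.6259, 0.1089, 0.2614]
tcp_rot: [-0.099, 3.139, 0.0]
wrist_force: [-0.2, 0.3, -0.4]
width: 0.762
grip_force: 44.6
```

```bash
python3 ring.py cork pics/w15.png
python3 - <<'E'
from h import *
import pickle
np.set_printoptions(precision=4,suppress=True)
# bin extents from the start views (rim z .045) 
for f,n in(("scene0","scene"),("side0","side")):
    X=cloud(n,np.load(f"pics/{f}.npy"));p=cv2.imread(f"pics/{f}.png");z=X[...,2]
    m=(p.max(2)<60)&(z>.0)&(z<.06)&(X[...,1]<-.17)&(X[...,1]>-.5)&(X[...,0]>.33)&(X[...,0]<.6)
    A=X[m];r=cv2.minAreaRect(A[:,:2].astype(np.float32));print(n,len(A),np.percentile(A,[1,99],0),r)
E
```

```text
cork 13736 world [[0.6164, 0.0794, 0.1824], [0.6211, 0.1095, 0.2262], [0.6385, 0.138, 0.2365]] tool [[-0.0122, -0.0291, 0.0249], [0.0051, 0.0007, 0.0352], [0.0082, 0.0294, 0.0789]]
24.4667 [0.6259 0.1089 0.2614] [-0.0987  3.1395  0.0001] [-0.2281  0.2618 -0.3899] 0.7624606646387332
scene 563 [[ 0.4351 -0.4198  0.0014]
 [ 0.5337 -0.2267  0.0475]] ((0.5088904500007629, -0.3150860071182251), (0.15790119767189026, 0.21108219027519226), 5.654078483581543)
side 1738 [[ 0.393  -0.4184  0.0003]
 [ 0.5336 -0.2222  0.0455]] ((0.46100643277168274, -0.3215455412864685), (0.18808646500110626, 0.11921699345111847), 78.1200942993164)
```

Emit:
jog_arm(increments=[[[0.4,0,0,0,0,0,-1],[0.8,0,0,0,0,0,-1],[0.9,0,0,0,0,0,-1],[0.9,0,0,0,0,0,-1],[0.9,0,0,0,0,0,-1]]])

```text
time: 24.93
tool_pos: [0.5075, 0.1013, 0.2601]
tcp_rot: [0.098, -3.138, 0.0]
wrist_force: [0.2, -0.7, -0.9]
width: 0.767
grip_force: 44.6
```

Emit:
jog_arm(increments=[[[0.9,0,0,0,0,0,-1],[0.25,0,0,0,0,0,-1],[0,0,0,0,0,0,-1],[0,0,-1,0,0,0,-1],[0,0,-1,0,0,0,-1]]])

```text
time: 25.35
tool_pos: [0.4741, 0.0992, 0.3194]
tcp_rot: [0.099, -3.136, 0.001]
wrist_force: [0.6, -0.4, 0.6]
width: 0.771
grip_force: 45.0
```

Emit:
jog_arm(increments=[[[0,-0.6,0,0,0,0.6,-1],[0,-1,0,0,0,0.6,-1],[0,-1,0,0,0,0.6,-1],[0,-1,0,0,0,0.6,-1],[0,-1,0,0,0,0.2,-1]]])

```text
time: 25.77
tool_pos: [0.4659, -0.0393, 0.3213]
tcp_rot: [0.332, 3.122, -0.0]
wrist_force: [0.5, -0.1, -0.4]
width: 0.767
grip_force: 45.0
```

Emit:
jog_arm(increments=[[[0,-1,0,0,0,0,-1],[0,-1,0,0,0,0,-1],[0,-1,0,0,0,0,-1],[0,-1,0,0,0,0,-1],[0,-1,0,0,0,0,-1]]])

```text
time: 26.18
tool_pos: [0.434, -0.1867, 0.3213]
tcp_rot: [0.329, 3.123, -0.001]
wrist_force: [0.9, -0.2, 0.2]
width: 0.77
grip_force: 45.0
```

Emit:
jog_arm(increments=[[[0,-0.6,0,0,0,0,-1],[0,-0.3,0,0,0,0,-1],[0,0,0,0,0,0,-1],[0,0,0,0,0,0,-1],[0,0,0,0,0,0,-1]]])

```text
time: 26.6
tool_pos: [0.4282, -0.2103, 0.3208]
tcp_rot: [-0.328, -3.124, -0.001]
wrist_force: [0.4, 0.2, -0.8]
width: 0.767
grip_force: 45.0
```

Run:
```python
from h import *
np.set_printoptions(precision=4,suppress=True)
s=read_state();R=Ro.from_rotvec(s['tcp_rot']).as_matrix();c=np.array([.461,-.3215,.1])
print(s['tool_pos'],'tool x',R[:,0],'bin in tool, units',R.T@(c-s['tool_pos'])/.03,s['width'])
p,d=viewer.read_camera("wrist");cv2.imwrite("pics/w16.png",p)
p,d=viewer.read_camera("side");cv2.imwrite("pics/s16.png",p)
X=cloud("side",d);z=X[...,2]
m=(p.max(2)<60)&(z>.0)&(z<.06)&(X[...,1]<-.17)&(X[...,1]>-.5)&(X[...,0]>.33)&(X[...,0]<.6)
print(cv2.minAreaRect(X[m][:,:2].astype(np.float32)))
```

```text
[ 0.4282 -0.2103  0.3208] tool x [-0.9783  0.2074  0.0001] bin in tool, units [-1.8382 -3.4059  7.3588] 0.7668281264122767
((0.46101853251457214, -0.3211173415184021), (0.18885855376720428, 0.11885877698659897), 78.02666473388672)
```

View pics/w16.png

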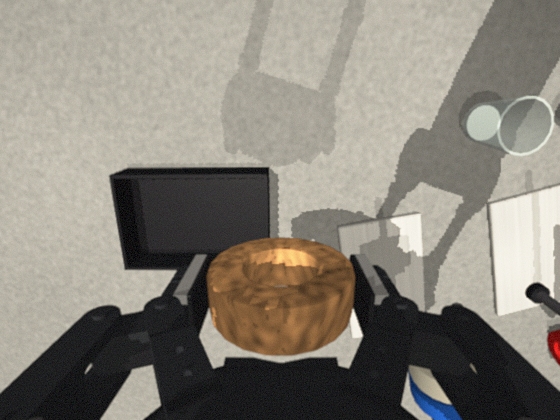

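The cork ring is held, and the bin (195,220) lies square to the tool. I move over its centre and lower.

Emit:
jog_arm(increments=[[[-0.4,-0.8,0,0,0,0,-1],[-0.5,-0.9,0,0,0,0,-1],[-0.5,-0.9,0.3,0,0,0,-1],[-0.4,-0.8,0.6,0,0,0,-1],[0,0,0.6,0,0,0,-1]]])

```text
time: 27.12
tool_pos: [0.4617, -0.3255, 0.2768]
tcp_rot: [0.328, 3.12, -0.007]
wrist_force: [0.3, 0.3, -0.9]
width: 0.765
grip_force: 45.0
```

Emit:
jog_arm(increments=[[[0,0,0.9,0,0,0,-1],[0,0,0.9,0,0,0,-1],[0,0,0.7,0,0,0,-1],[0,0,0.3,0,0,0,-1],[0,0,0,0,0,0,-1]]])

```text
time: 27.53
tool_pos: [0.4583, -0.32, 0.1891]
tcp_rot: [-0.326, -3.12, -0.005]
wrist_force: [-0.4, -0.1, 0.9]
width: 0.769
grip_force: 45.0
```

Run:
```python
from h import *
np.set_printoptions(precision=4,suppress=True)
s=read_state();R=Ro.from_rotvec(s['tcp_rot']).as_matrix();c=np.array([.461,-.3215,.0955])
print(s['tool_pos'],'bin in tool, units',R.T@(c-s['tool_pos'])/.03,s['wrist_force'])
```

```text
[ 0.4583 -0.32    0.1891] bin in tool, units [-0.1154 -0.0394  3.1196] [-0.4155 -0.1219  0.884 ]
```

Emit:
jog_arm(increments=[[[0,0,0.8,0,0,0,-1],[0,0,0.9,0,0,0,-1],[0,0,0.7,0,0,0,-1],[0,0,0.3,0,0,0,-1],[0,0,0,0,0,0,-1]]])

```text
time: 27.95
tool_pos: [0.4589, -0.3211, 0.11]
tcp_rot: [-0.327, -3.122, -0.002]
wrist_force: [-0.3, 0.7, -0.6]
width: 0.767
grip_force: 45.0
```

Emit:
jog_arm(increments=[[[0,0,0.1,0,0,0,-1],[0,0,0.1,0,0,0,-1],[0,0,0.05,0,0,0,-1],[0,0,0,0,0,0,-1],[0,0,0,0,0,0,-1]]])

```text
time: 28.37
tool_pos: [0.4598, -0.3223, 0.1044]
tcp_rot: [0.328, 3.123, -0.001]
wrist_force: [-0.1, 0.1, -0.8]
width: 0.765
grip_force: 45.0
```

Emit:
jog_arm(increments=[[[0,0,0.1,0,0,0,-1],[0,0,0.07,0,0,0,-1],[0,0,0.05,0,0,0,-1],[0,0,0,0,0,0,-1],[0,0,0,0,0,0,-1]]])

```text
time: 28.78
tool_pos: [0.4591, -0.3218, 0.0966]
tcp_rot: [-0.328, -3.124, -0.001]
wrist_force: [0.5, 0.3, 0.5]
width: 0.766
grip_force: 45.0
```

Emit:
jog_arm(increments=[[[0,0,0.04,0,0,0,-1],[0,0,0.03,0,0,0,-1],[0,0,0,0,0,0,-1],[0,0,0,0,0,0,-1],[0,0,0,0,0,0,-1]]])

```text
time: 29.2
tool_pos: [0.4593, -0.3219, 0.0948]
tcp_rot: [-0.328, -3.124, -0.0]
wrist_force: [-0.0, 0.2, -0.3]
width: 0.77
grip_force: 45.0
```

Emit:
jog_arm(increments=[[[0,0,0,0,0,0,0.56],[0,0,0,0,0,0,0.6],[0,0,0,0,0,0,0.7],[0,0,0,0,0,0,0.8],[0,0,0,0,0,0,1]]])

```text
time: 29.62
tool_pos: [0.4594, -0.322, 0.0949]
tcp_rot: [0.328, 3.124, -0.0]
wrist_force: [0.1, -0.6, -0.1]
width: 0.995
grip_force: 0.0
```

Emit:
jog_arm(increments=[[[0,0,0,0,0,0,1],[0,0,0,0,0,0,1],[0,0,-0.2,0,0,0,1],[0,0,-0.5,0,0,0,1],[0,0,-0.7,0,0,0,1]]])

```text
time: 30.03
tool_pos: [0.458, -0.3209, 0.1355]
tcp_rot: [-0.328, -3.121, -0.004]
wrist_force: [0.3, 0.0, 0.4]
width: 1.001
grip_force: 0.0
```

Emit:
jog_arm(increments=[[[0,0,-0.9,0,0,0,1],[0,0,-0.9,0,0,0,1],[0,0,-0.9,0,0,0,1],[0,0,-0.9,0,0,0,1],[0,0,-0.6,0,0,0,1]]])

```text
time: 30.45
tool_pos: [0.4601, -0.3225, 0.2665]
tcp_rot: [0.328, 3.121, -0.003]
wrist_force: [-0.1, -1.1, 0.5]
width: 0.997
grip_force: 0.0
```

Emit:
jog_arm(increments=[[[0,0,-0.2,0,0,0,1],[0,0,0,0,0,0,1],[0,0,0,0,0,0,1],[0,0,0,0,0,0,1],[0,0,0,0,0,0,1]]])

```text
time: 30.87
tool_pos: [0.4584, -0.3213, 0.2666]
tcp_rot: [-0.328, -3.121, -0.003]
wrist_force: [-0.2, 0.5, -0.3]
width: 1.003
grip_force: 0.0
```

Run:
```python
from h import *
np.set_printoptions(precision=4,suppress=True)
for i in range(2):
    s=read_state();p,d=viewer.read_camera("wrist");X=cloud("wrist",d,s);h=cv2.cvtColor(p,cv2.COLOR_BGR2HSV).astype(int);z=X[...,2]
    m=(h[...,0]>5)&(h[...,0]<22)&(h[...,1]>90)&(X[...,1]<-.2)&(z<.12)
    print(m.sum(),np.percentile(X[m],[2,50,98],0),s['tool_pos'])
q,d2=viewer.read_camera("side");X=cloud("side",d2);h=cv2.cvtColor(q,cv2.COLOR_BGR2HSV).astype(int);z=X[...,2];H,S,V=h[...,0],h[...,1],h[...,2]
for l,k in(('blue',(H>100)&(H<130)&(S>130)),('white',(S<70)&(V>110))):
    m=k&(z>.15)&(z<.224)&(abs(X[...,1]+.1)<.05)&(X[...,0]<.66)&(X[...,0]>.5);print(l,m.sum(),np.percentile(X[m],[2,50,98],0).tolist())
c=np.hstack([cv2.resize(p,(400,300)),cv2.resize(q[110:290,180:420],(400,300))]);cv2.imwrite("pics/v17.png",c)
```

```text
2449 [[ 0.4461 -0.3613  0.0034]
 [ 0.4582 -0.3216  0.0593]
 [ 0.4965 -0.2886  0.0691]] [ 0.4584 -0.3213  0.2666]
2458 [[ 0.4459 -0.3722  0.0036]
 [ 0.4583 -0.3213  0.0591]
 [ 0.4983 -0.288   0.0691]] [ 0.4586 -0.3214  0.2667]
blue 202 [[0.5887017916948653, -0.10606652215425183, 0.17409305605170916], [0.5981890895250288, -0.07214732127219098, 0.20684614831782283], [0.607206047901079, -0.06447166717871262, 0.2197580793345056]]
white 262 [[0.5662391506234158, -0.11360328348315753, 0.1656363334976458], [0.5768221288346017, -0.07600528240522714, 0.2046840590973384], [0.6293925962118254, -0.06343424683277794, 0.2196991978519397]]
```

View pics/v17.png

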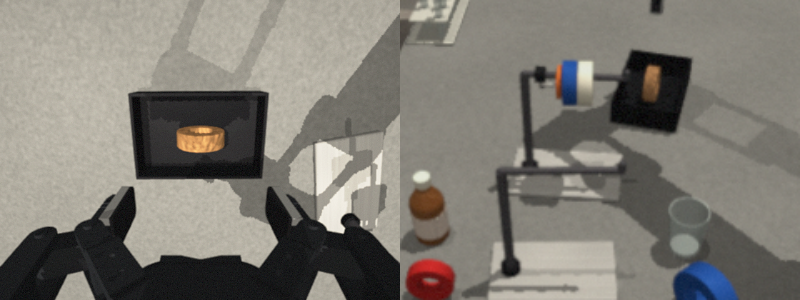

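The cork ring stands still inside the bin (wrist crop (201,139)), with its centre at about 36 mm, below the 45 mm rim. Blue and white hang touching at the pad (side crop (575,82)). The gripper is clear, so I'm handing in.

```bash
python3 -c "
from workcell import bot
print(bot.finish_job())"
```

```text
the job is handed in; nothing more can be done
None
```

I handed the job in at about 31 s; no verdict was returned, but the last pictures show blue and white hanging touching on the spare hook and the cork ring at rest on its edge in the black bin. By my measurements the pad gave about 7 mm on the first push and about 6 mm on the second.

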